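Hook the adapters out of the soak block and hang them to drain

TASK

Take the hook from its stand and, with the hook and not with the fingers, draw every bucket adapter by its wire loop out of the deep wells of the soak block and put it in the drip bin, which stays on the table meanwhile. When all are in the bin, hang the bin with its adapters on the panel, lifting it over the louvre and letting it down so that its back lip catches; the hook goes back to hang upright in the fork of its stand. Leave the things standing about undisturbed.

Things in the scene. Friction and masses are not known exactly. Their poses are not given: they have to be found in the camera images.
- soak_block: fixed white block, 146 x 146 x 96 mm, four round wells 54 mm across and 84 mm deep (well floor 12 mm above the table), open at the top, axes at x, y = +-36 mm in its frame. Origin: centre of its underside; z up.
- adapter_1: loose grey adapter, 30 g, in a well at the start (or absent): cushion 40 mm across, 16 mm high, with an upright loop of 4 mm wire on top, in the adapter's own y-z plane: legs at y = +-10 mm, straight top bar along y, centre line 46 mm above the underside; clear inside: 16 mm wide, 16 to 44 mm high. Loop top 36 mm below the well's mouth. Origin: centre of underside; z up.
- adapter_2: loose grey adapter, 30 g, in a well at the start (or absent): cushion 40 mm across, 16 mm high, with an upright loop of 4 mm wire on top, in the adapter's own y-z plane: legs at y = +-10 mm, straight top bar along y, centre line 46 mm above the underside; clear inside: 16 mm wide, 16 to 44 mm high. Loop top 36 mm below the well's mouth. Origin: centre of underside; z up.
- adapter_3: loose grey adapter, 30 g, in a well at the start (or absent): cushion 40 mm across, 16 mm high, with an upright loop of 4 mm wire on top, in the adapter's own y-z plane: legs at y = +-10 mm, straight top bar along y, centre line 46 mm above the underside; clear inside: 16 mm wide, 16 to 44 mm high. Loop top 36 mm below the well's mouth. Origin: centre of underside; z up.
- adapter_4: loose grey adapter, 30 g, in a well at the start (or absent): cushion 40 mm across, 16 mm high, with an upright loop of 4 mm wire on top, in the adapter's own y-z plane: legs at y = +-10 mm, straight top bar along y, centre line 46 mm above the underside; clear inside: 16 mm wide, 16 to 44 mm high. Loop top 36 mm below the well's mouth. Origin: centre of underside; z up.
- hook: loose hook tool, 80 g, upright in its stand. Origin: shaft axis, underside of the round collar (36 mm across, 4 mm thick); z up. Above: grip 24 mm (x) x 14 mm (y), z = 4 to 50 mm, with an equally thick cap, 30 mm along x, to z = 55 mm; grasp from above across the 14 mm at z = about 27 mm. Below: 6 mm shaft down to the foot at z = -125 mm, which points to +x.
- hook_foot (a point): middle of the hook's foot, at (7, 0, -125) mm in the hook's frame. The foot is 5 mm thick, runs 14 mm from the shaft axis to +x and ends in an upturned tip 5 mm thick (axis at x = 14 mm, top at z = -115.5 mm). The throat between shaft and tip is 8.5 mm wide; the foot's upper side is at z = -122.5 mm.
- hook_stand: fixed stand, 160 mm high: base plate 10 mm thick (x = -38 to 62 mm, 90 mm wide), post at x = +45 mm with two prongs 12 mm wide, 8 mm thick, 16 mm apart, reaching to x = -32 mm: a fork open towards the stand's -x. Nothing rises above the prongs. Origin: underside, below the fork point; z up.
- stand_fork (a point): home of the hook's origin: midway between the prongs, level with their upper side (160 mm high), where the collar rests (within about 20 mm along the fork); axes as the stand's. The hook's foot does not pass up between the prongs: raise the hook about 10 mm and slide it out along the stand's -x.
- drip_bin: loose white open bin, about 280 g, outside 118 (x) x 160 (y) x 60 (z) mm, walls and floor 3.5 mm, floor undivided. A carrying bar runs along x over the middle of the mouth, on a post inside the front and the back wall. At the back (+x) it has a lip, turned down outside. Origin: centre of the underside; z up.
- bin_handle (a point): centre of the carrying bar, at (0, 0, 96) mm in the bin's frame; the bar is 10 mm thick (y), from z = 85 to 107 mm: grasp it here from above, across the 10 mm
- bin_lip (a point): middle of the lip's lower edge, at (73, 0, 36) mm in the bin's frame. The lip is 100 mm wide: a flange at z = 56 to 60 mm goes out from the wall's outer face (x = 59 mm) and turns down at x = 71 to 75 mm, leaving a 12 mm slot between wall and lip.
- louver_panel: fixed grey louvred panel, 220 mm wide (y), 175 mm high, facing its own -x. Louvre: upright plate 4 mm thick, 200 mm wide, at x = -2 to 2 mm, upper edge 125 mm high; behind it a gap 20 mm wide, 30 mm deep, then the panel's face. A lower bar 69 to 83 mm high, 3 mm proud of the louvre, props the hung bin's back. Origin: table level, below the louvre; z up.
- panel_rail (a point): middle of the louvre's upper edge, 125 mm high; axes as the panel's. When the bin hangs, its x axis points into the panel, its underside is about 69 mm high and the lip's edge is about 20 mm below this edge and 3 to 12 mm behind it (+x).
- specimen_cup: bystander: white-lidded specimen cup, 55 mm across, 72 mm high; origin at its underside
- dropper: bystander: dropper bottle, 33 mm across, 106 mm high; origin at its underside
- labels: bystander: lying roll of labels, 72 mm across, 30 mm high; origin at its underside
- tape: bystander: lying roll of tape, 58 mm across, 19 mm high; origin at its underside
Not all that is in view belongs to the job. Leave any green look-alike of the hook_stand alone.

How it is judged:
By the outcome, as a careful person would: the job done as asked, in the order asked, and still so for the second after the job is handed in, with the robot touching nothing.
Of adapter_1, adapter_2, adapter_3, adapter_4 only 3 to 4 are there at a start; the rules pass over those that are not, and their reading is None.
At some moment in a run one of drip_bin may be knocked a few centimetres aside while the robot is not near it.
It also fails if it takes over 210 s, if anything falls off the work surface, if the arm or the gripper's body presses on something with over 40 N, if the wrist force passes 120 N, or if a joint passes its speed limit or range.

ROBOT

A 6-joint arm with a two-finger parallel gripper is mounted at the origin on a cart in front of the work surface, level with it; the furniture and walls round the work are solid. World frame = base frame: x ahead of the robot, y to its left, z up, the work surface at z = 0. Lengths are in mm, angles in rad, forces in N, time in s.
With the tool pointing down it reaches from about 300 to 775 mm from the base axis. Payload 14.6 kg.
Tool frame: the origin (TCP) lies between the finger pads; the fingertips stand 25 mm ahead of it and the grasp point (between the pads) lies 6 mm ahead of it; z points along the fingers, y is the line along which they close (so a half turn about z gives the same grasp; the last joint's range is limited). The gripper opens to 94 mm and grips with 3 to 60 N. Pads are 16 mm wide; open, the fingers measure 119 mm over their backs; the gripper's body (75 mm by 177 mm) begins 78 mm behind the grasp point.
Start: joints at [1.283, 0.3, 1.521, -0, 1.321, -0.067], TCP at [120.454, 536.638, 191.246] pointing down, gripper open.
Joint ranges: [-3.03, 3.03], [-0.79, 2.21], [0.23, 2.52], [-1.04, 4.18], [0, 3.07], [-2.55, 2.55]. Speed limits (rad/s): [2.22, 2.22, 2.57, 3.14, 3.14, 3.14].

INTERFACE

Orientations are given as [roll, pitch, yaw] about the fixed x, y, z axes, in that order (R = Rz(yaw) Ry(pitch) Rx(roll)).
In Python, from cell import manip gives the robot as it stands. The module is installed in compiled form; this text tells all that it offers.
- The arm moves only by the tool step_arm, never from a script. Its argument "series" is one flat list of numbers, 5 for each row, row after row: the shift along the world's x, y, z in mm, then the turn about the world's z in rad, then the closure, from 0 (fully open) to 1 (shut). In form: [dx, dy, dz, spin, jaw, dx, dy, dz, spin, jaw, ...]. A call has 1 to 20 rows; each row shifts and turns the commanded pose from where the row before left it; what a row does not reach is not made up. A row lasts 1/8 s, in which the tool goes at most 62.5 mm and 10.7 degrees, less where a joint would pass 70% of its speed; a pose out of reach is approached as far as the arm can. A call is refused whole if a number of a shift passes 62.5 or a number of a turn 0.188, either way. A call with a gripper value outside its range is refused whole. The fingers move at their own pace and stop on an object; "squeeze" is the grip in N (left out, the last holds). Time passes only in rows, so rows that do not move let the fingers close. It gives the time, the measured TCP pose, the force, the opening and the grip force at its end, in the units of the state.
- manip.read_state(): the state, without advancing time (a new reading comes with each control period).
- manip.camera(name): name is "scene" or "top" or "wrist"; returns (picture, depth): 420x560x3 uint8, blue, green, red; 420x560 float32, mm along the optical axis (not along the pixel's ray), 0 where there is no reading.
- manip.camera_info(name): a dict with "fovy" (degrees; the focal length in pixels is half the picture's height over the tangent of half this angle, whatever the lens; pixels are square), "cx", "cy" (the principal point, pixels), "eye" and "orientation" of the camera in the world. Camera axes: x right, y down, z forward; pixel columns grow to the right and rows downward; lengths in mm; the calibration is good to about 2 mm. A picture is of the moment at which its call begins: read the wrist's pose just before it. camera_info takes no time and is no camera call; for the wrist camera it gives the pose at the moment of the call.
- manip.sign_off(): hands the job in; it is judged then, once.
The state is a dict: "clock": time; "joints": joint angles; "qd": joint speeds; "effort": joint torques, N m; "eef_pos": TCP position; "eef_rot": TCP orientation; "wrist_force": force on the tool from outside, world axes, zero at the start; "moment": the same for the moment, N m; "finger_gap": finger opening in mm; "finger_force": force on a finger pad.
Only numpy, scipy, OpenCV 4.12 (cv2) and the standard library are available. Lean on these libraries where they do the work, as an engineer would, in place of code of your own. Each camera call takes 0.05 s, during which the arm holds its last target. There are 200 camera calls.

## Working session

There is one attempt and no reset: what is moved stays moved. The work goes in short steps, Python scripts to look and compute and a tool call to move; the robot and the scene stay as the last step left them, time stands still between calls to the robot, and variables do not carry over. Pictures are saved under pics/ and viewed, at most 14 in all, crops included, and the job is handed in when it is done.

Besides the shell and the picture viewer there is one more tool, called after ">>>" as name(argument=value, ...) on one line, values as JSON. step_arm: Moves the arm, as the interface text tells. Its arguments: {"type":"object","properties":{"series":{"type":"array"},"squeeze":{"type":"number"}},"required":["series"]}

```bash
mkdir -p pics
cat > h.py <<'E'
import numpy as np, cv2
from cell import manip
from scipy.spatial.transform import Rotation as R
def info(n):
    i=manip.camera_info(n); f=210/np.tan(np.radians(i['fovy'])/2); return i,f
def rot(o):
    o=np.array(o,float); return o if o.shape==(3,3) else (R.from_euler('xyz',o).as_matrix() if o.size==3 else R.from_quat(o).as_matrix())
def cloud(n,i,f,d):
    v,u=np.mgrid[0:420,0:560]; P=np.stack([(u-i['cx'])/f*d,(v-i['cy'])/f*d,d],-1)
    return P@rot(i['orientation']).T+np.array(i['eye'])
def shoot(n,tag):
    i,f=info(n); p,d=manip.camera(n); W=cloud(n,i,f,d)
    cv2.imwrite(f'pics/{tag}.png',p); np.savez(f'{tag}.npz',p=p,d=d,W=W); return p,d,W
E
python3 - <<'E'
from h import *
print(manip.read_state())
for n in ('scene','top','wrist'):
    print(n,manip.camera_info(n)); shoot(n,n+'0')
E
```

```text
{'clock': 0.0, 'joints': array([ 1.28341025e+00,  3.00470809e-01,  1.52160607e+00, -5.98358354e-05,
        1.32069462e+00, -6.65985474e-02]), 'qd': array([-0.00111073, -0.00079691, -0.00014954,  0.00080543, -0.00195557,
       -0.00146799]), 'effort': array([-2.73032223e-03, -5.31816101e+01, -3.52727115e+01,  7.07295584e-02,
        2.43866391e-02, -7.31057071e-05]), 'eef_pos': array([120.38479996, 536.36606429, 190.6759313 ]), 'eef_rot': array([-3.14041256e+00, -2.06233172e-05,  2.92081995e+00]), 'wrist_force': array([0.84874199, 0.65281257, 0.06319382]), 'moment': array([ 0.06330134, -0.01391792, -0.01209899]), 'finger_force': 0.0, 'finger_gap': 94.14506049633471}
scene {'fovy': 44.017049346078444, 'cx': 289.57543396078046, 'cy': 206.498762870501, 'eye': array([-493.72026595, 1144.90110293,  993.95798976]), 'orientation': array([-2.13594486e+00,  1.69760827e-03, -2.35650949e+00])}
top {'fovy': 52.645283913715254, 'cx': 274.926856091716, 'cy': 211.91362938143996, 'eye': array([ 410.04491818,  151.07012967, 1644.86104645]), 'orientation': array([-3.07725777, -0.00876698, -1.55645423])}
wrist {'fovy': 66.85376906786227, 'cx': 278.3468870897689, 'cy': 212.78382689200774, 'eye': array([ 41.85717718, 553.53730962, 385.65391701]), 'orientation': array([2.86391517e+00, 5.99591695e-04, 1.35080744e+00])}
```

View pics/top0.png

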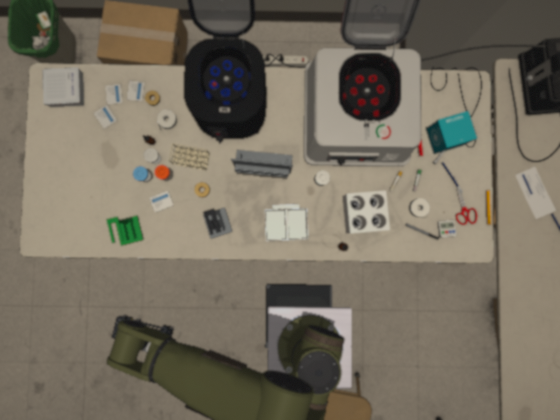

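View pics/scene0.png

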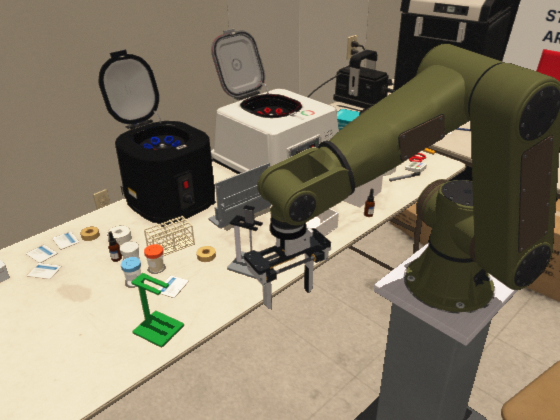

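Run:
```python
from h import *
z=np.load('top0.npz'); W=z['W']
for nm,(u,v) in dict(block=(367,213),blockc=(367,194),bin=(286,240),bar=(286,223),panel=(262,158),stand=(215,222),prong=(213,215),green=(126,230),t1=(330,255),cup=(322,178),tape=(420,208),drop=(343,246)).items(): print(nm,W[v,u].round())
p=z['p'][130:270,180:440]; cv2.imwrite('pics/topc.png',cv2.resize(p,None,fx=3,fy=3,interpolation=cv2.INTER_CUBIC))
```

```text
block [ 511. -198.   99.]
blockc [ 581. -198.   97.]
bin [408.  94.   2.]
bar [470.  98. 105.]
panel [725. 192.   9.]
stand [467. 348. 165.]
prong [492. 356. 159.]
green [438. 709.   9.]
t1 [353. -76.   5.]
cup [641. -35.  75.]
tape [ 540. -426.    3.]
drop [ 389. -115.   74.]
```

View pics/topc.png

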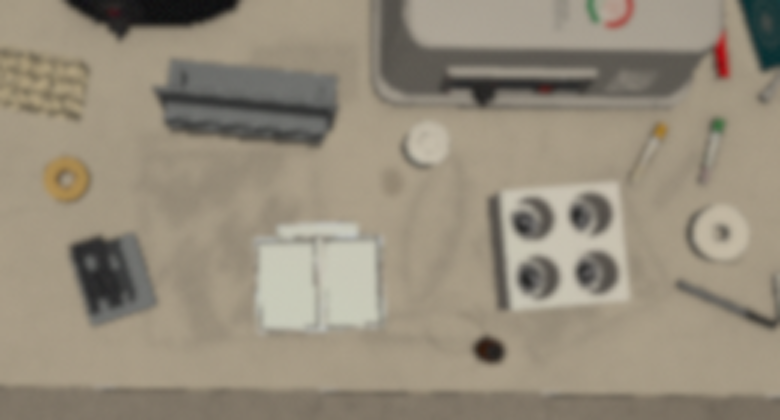

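View pics/wrist0.png

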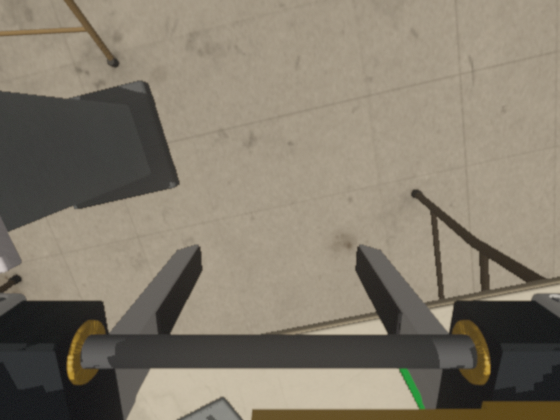

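>>> step_arm(series=[0,0,50,0,0,0,0,50,0,0,20,0,40,0,0,45,-20,0,0,0,45,-20,0,0,0,45,-25,0,0,0,45,-25,0,0,0,45,-25,0,0,0,45,-25,0,0,0,45,-25,0,0,0,25,-25,0,0,0,0,0,0,0,0,0,0,0,0,0,0,0,0,0,0,0,0,0,0,0])

```text
clock: 2.02
eef_pos: [479.9, 347.2, 331.4]
eef_rot: [3.141, 0.0, 2.922]
wrist_force: [0.6, -0.8, 0.2]
finger_gap: 93.9
finger_force: 0.0
```

Run:
```python
from h import *
s=manip.read_state(); print(s['clock'],s['eef_pos'],s['eef_rot'],s['joints'])
shoot('wrist','w1')
```

```text
2.025 [479.90368638 347.23961997 331.38731353] [3.14143610e+00 1.44429813e-04 2.92194431e+00] [ 5.64533321e-01  3.40890403e-01  1.14937345e+00  8.86033571e-06
  1.65111599e+00 -7.86613965e-01]
```

View pics/w1.png

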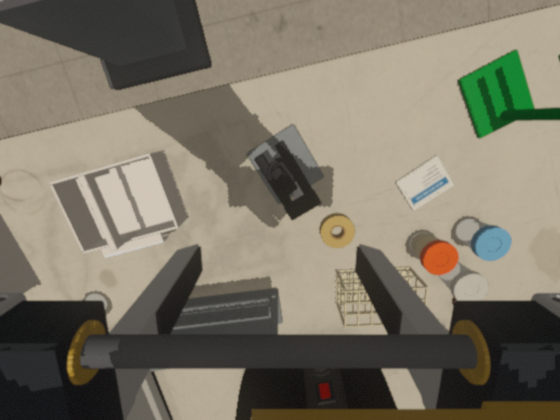

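Run:
```python
from h import *
z=np.load('w1.npz'); W=z['W'];p=z['p']
c=np.zeros(W.shape[:2],bool); c[120:225,235:335]=1
for lo,hi in ((5,15),(150,158),(158,163),(163,175),(200,222)):
    m=c&(W[...,2]>lo)&(W[...,2]<hi); P=W[m]
    if len(P)<4: print(lo,len(P)); continue
    r=cv2.minAreaRect(P[:,:2].astype(np.float32)); print(lo,len(P),P.mean(0).round(1),r, cv2.boxPoints(r).round())
cv2.imwrite('pics/w1c.png',cv2.resize(p[115:230,230:345],None,fx=5,fy=5,interpolation=cv2.INTER_CUBIC))
```

```text
5 1813 [457.1 368.2  11.2] ((500.90716552734375, 371.9999084472656), (168.3268280029297, 90.11043548583984), 19.017078399658203) [[407. 387.]
 [436. 302.]
 [595. 357.]
 [566. 442.]]
150 22 [466.  365.8 156.7] ((457.2373962402344, 363.0638122558594), (67.57231140136719, 28.63608169555664), 19.579795837402344) [[421. 365.]
 [430. 338.]
 [494. 361.]
 [484. 388.]]
158 1374 [474.7 363.  161.2] ((468.34765625, 360.5061340332031), (87.04483032226562, 41.859310150146484), 19.38442611694336) [[420. 366.]
 [434. 326.]
 [516. 355.]
 [502. 395.]]
163 386 [452.5 359.4 165.5] ((466.951171875, 359.6706237792969), (77.3250503540039, 36.99461364746094), 17.246049880981445) [[425. 366.]
 [436. 331.]
 [509. 353.]
 [498. 389.]]
200 439 [455.3 357.4 215.7] ((455.93670654296875, 357.263671875), (30.041481018066406, 14.167196273803711), 25.08769416809082) [[439. 357.]
 [445. 344.]
 [473. 357.]
 [467. 370.]]
```

View pics/w1c.png

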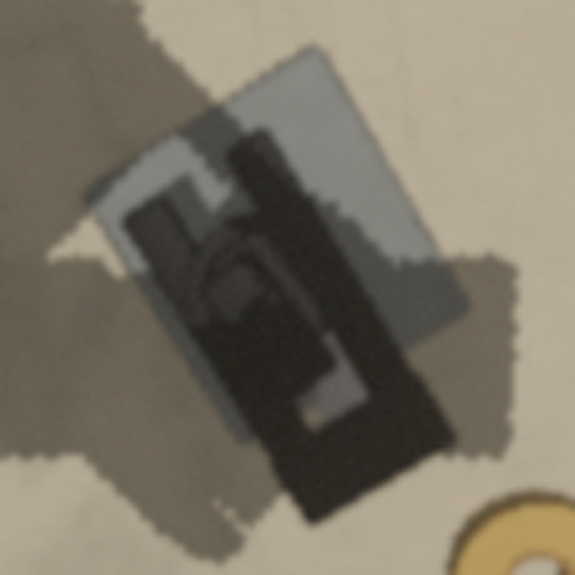

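>>> step_arm(series=[10,-40,10,0,0,10,-45,10,0,0,0,-50,0,0,0,0,-50,0,0,0,0,-40,0,0,0,0,0,0,0,0,0,0,0,0,0,0,0,0,0,0])

```text
clock: 3.08
eef_pos: [500.4, 122.6, 351.1]
eef_rot: [-3.142, -0.0, 2.922]
wrist_force: [0.2, -0.3, -0.1]
finger_gap: 94.0
finger_force: 0.0
```

Run:
```python
from h import *
s=manip.read_state(); print(s['clock'],s['eef_pos'],s['qd'].round(3))
shoot('wrist','w2')
```

```text
3.075 [500.38638959 122.62357072 351.12607546] [-0.     0.002  0.001  0.001  0.    -0.003]
```

>>> step_arm(series=[10,-40,0,0,0,0,-55,0,0,0,0,-55,0,0,0,0,-55,0,0,0,0,-55,0,0,0,0,-45,0,0,0,0,0,0,0,0,0,0,0,0,0,0,0,0,0,0])

```text
clock: 4.25
eef_pos: [510.7, -182.2, 351.4]
eef_rot: [3.142, 0.0, 2.922]
wrist_force: [-0.2, -0.0, 0.1]
finger_gap: 93.9
finger_force: 0.0
```

Run:
```python
from h import *
s=manip.read_state(); print(s['clock'],s['eef_pos'],s['qd'].round(3))
shoot('wrist','w3')
a=cv2.imread('pics/w2.png');b=cv2.imread('pics/w3.png')
cv2.imwrite('pics/w23.png',np.vstack([a[:300],b[:300]]))
```

```text
4.25 [ 510.7327612  -182.15077087  351.42490049] [-0.003 -0.003  0.001 -0.001 -0.001 -0.002]
```

View pics/w23.png

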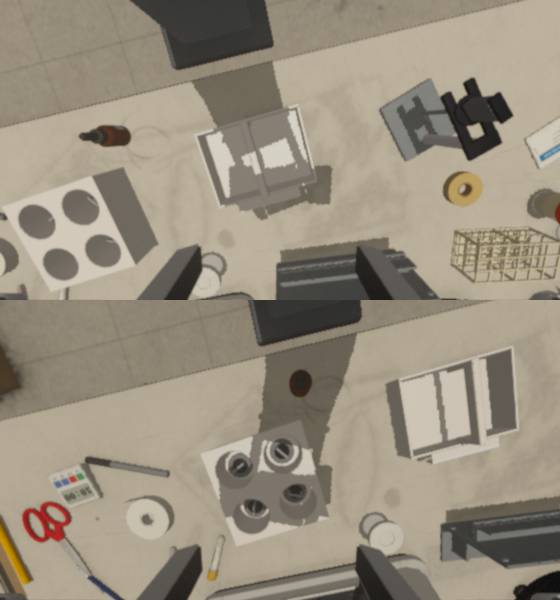

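Run:
```python
from h import *
z=np.load('w3.npz'); W=z['W'];p=z['p']
cv2.imwrite('pics/w3c.png',cv2.resize(p[115:250,195:335],None,fx=5,fy=5,interpolation=cv2.INTER_CUBIC)[:600])
def rect(W,c,lo,hi,n=''):
    v0,v1,u0,u1=c; P=W[v0:v1,u0:u1].reshape(-1,3); P=P[(P[:,2]>lo)&(P[:,2]<hi)]
    r=cv2.minAreaRect(P[:,:2].astype(np.float32)); print(n,len(P),P.mean(0).round(1),np.round(r[0],1),np.round(r[1],1),round(r[2],2)); return P,r
rect(W,(115,250,195,335),92,102,'block')
P,_=rect(W,(115,250,195,335),47,64,'loops')
from scipy.cluster.vq import kmeans2
from scipy.cluster.hierarchy import fcluster,linkage
l=fcluster(linkage(P[:,:2]),12,'distance')
for k in set(l):
    Q=P[l==k]
    r=cv2.minAreaRect(Q[:,:2].astype(np.float32)); print(k,len(Q),Q.mean(0).round(1),Q[:,2].max().round(1),np.round(r[0],1),np.round(r[1],1),round(r[2],1))
W=np.load('w2.npz')['W']
rect(W,(100,220,190,320),52,64,'bin rim'); rect(W,(100,220,190,320),95,115,'bar')
rect(W,(225,300,270,420),165,185,'panel top');rect(W,(225,300,270,420),115,135,'louvre')
rect(W,(70,170,375,520),200,225,'hook cap');rect(W,(70,170,375,520),157,164,'stand')
W=np.load('w1.npz')['W']
rect(W,(285,345,170,285),165,185,'panel top');rect(W,(285,345,170,285),115,135,'louvre')
```

```text
block 6039 [ 511.5 -200.3   97.2] [ 514.6 -201. ] [146.3 146.4] 5.59
loops 602 [ 527.2 -206.9   56.7] [ 509.2 -198.3] [136.3 132.2] 5.53
1 37 [ 553.1 -231.7   59.8] 63.3 [ 555.  -231.8] [ 3.4 22.2] 76.7
2 123 [ 570.9 -242.9   55.6] 63.6 [ 567.  -240.2] [53.7 24.8] 62.2
3 46 [ 544.2 -162.8   59.3] 62.2 [ 544.7 -162.5] [23.7  3.6] 70.2
4 116 [ 566.3 -161.2   55.5] 64.0 [ 560.3 -160.8] [27.3 53.8] 3.4
5 9 [ 445.  -241.3   55.4] 62.8 [ 445.  -241.5] [ 0.  40.8] 5.6
6 43 [ 483.6 -239.7   60. ] 62.7 [ 484.2 -240.8] [ 3.8 23.7] 27.4
7 101 [ 492.6 -256.3   55.3] 63.7 [ 489.6 -250.7] [54.  28.3] 35.7
8 6 [ 436.1 -150.5   52.7] 58.3 [ 436.1 -150.6] [ 0.  23.1] 5.6
9 43 [ 476.2 -169.7   60.5] 62.9 [ 476.3 -169.8] [23.5  3.7] 38.0
10 78 [ 491.4 -171.1   55.8] 63.9 [ 483.4 -170.5] [53.5 37.1] 75.2
bin rim 1666 [489.2  96.   60.5] [473.3  96.8] [134.3 160.3] 3.01
bar 645 [463.2  97.  107.4] [465.2  96.6] [110.7  10. ] 3.04
panel top 1 [682.3 275.5 165.4] [682.3 275.5] [0. 0.] 0.0
louvre 1282 [662.9 169.3 123.9] [662.8 189.9] [215.1  26.4] 85.14
hook cap 655 [455.9 354.4 213.3] [455.6 356.3] [30.2 14.8] 25.91
stand 1552 [474.5 359.  161.1] [468.  360.3] [87.3 42.4] 18.91
panel top 0 [nan nan nan] [0. 0.] [0. 0.] 0.0
louvre 971 [664.4 236.7 122.4] [665.9 225.4] [150.9  26.8] 84.62<stdin>:6: RuntimeWarning: Mean of empty slice.
  ret = um.true_divide(
```

View pics/w3c.png

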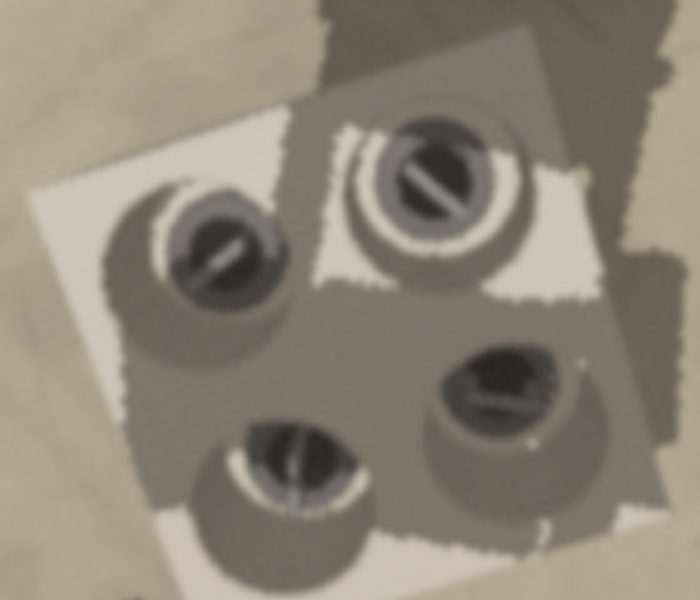

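>>> step_arm(series=[-5,50,0,0.1,0,-5,50,0,0.1,0,-5,50,0,0.1,0,-5,50,0,0.1,0,-5,50,0,0.1,0,-5,50,0,0.1,0,-5,50,0,0.065,0,-5,50,0,0,0,-5,50,0,0,0,-5,50,0,0,0,-5,39,0,0,0,0,0,-40,0,0,0,0,-30,0,0,0,0,0,0,0,0,0,0,0,0])

```text
clock: 6.18
eef_pos: [455.5, 356.1, 283.0]
eef_rot: [3.141, 0.002, -2.697]
wrist_force: [0.6, 0.1, 0.2]
finger_gap: 93.6
finger_force: 0.0
```

Run:
```python
from h import *
s=manip.read_state(); print(s['clock'],s['eef_pos'],s['eef_rot'],s['qd'].round(3))
shoot('wrist','w4'); W=np.load('w4.npz')['W'];p=np.load('w4.npz')['p']
m=(W[...,2]>200)&(W[...,2]<222)&(np.hypot(W[...,0]-456,W[...,1]-357)<30); P=W[m]
print(len(P),P.mean(0),cv2.minAreaRect(P[:,:2].astype(np.float32)))
P=P[P[:,2]>212];print(len(P),P.mean(0),cv2.minAreaRect(P[:,:2].astype(np.float32)))
```

```text
6.175 [455.50230568 356.10609425 282.97811892] [ 3.14125160e+00  1.99700066e-03 -2.69690944e+00] [-0.004 -0.005 -0.007  0.001 -0.003  0.001]
530 [454.8655102  356.72381344 216.01689722] ((455.1659240722656, 356.8430480957031), (28.850584030151367, 13.159408569335938), 25.87404441833496)
525 [454.95457623 356.77977995 216.16355635] ((455.1600036621094, 356.86529541015625), (28.847347259521484, 13.150862693786621), 25.753841400146484)
```

>>> step_arm(series=[0,1,-30,0,0,0,0,-30,0,0,0,0,-20,0,0,0,0,-10,0,0,0,0,0,0,0,0,0,0,0,0,0,0,0,0,1,0,0,0,0,1,0,0,0,0,1,0,0,0,0,1,0,0,0,0,1,0,0,0,0,1,0,0,0,0,1], squeeze=30)

```text
clock: 7.85
eef_pos: [455.5, 356.6, 191.2]
eef_rot: [3.142, -0.0, -2.697]
wrist_force: [-0.3, -1.0, -1.4]
finger_gap: 27.3
finger_force: 0.0
```

>>> step_arm(series=[0,0,0,0,1,0,0,0,0,1,0,0,0,0,1,0,0,0,0,1,0,0,5,0,1,0,0,5,0,1,0,0,0,0,1,0,0,0,0,1], squeeze=30)

```text
clock: 8.85
eef_pos: [455.4, 356.6, 201.2]
eef_rot: [-3.142, -0.0, -2.697]
wrist_force: [0.7, -0.2, 0.1]
finger_gap: 13.7
finger_force: 30.0
```

Grasped and raised 10 mm; slide out along the stand's −x.

>>> step_arm(series=[-9,-3,0,0,1,-19,-7,0,0,1,-19,-7,0,0,1,-19,-6,0,0,1,-19,-6,0,0,1,0,0,0,0,1,0,0,40,0,1,0,0,50,0,1,0,0,30,0,1,0,0,0,0,1,0,0,0,0,1])

```text
clock: 10.22
eef_pos: [370.4, 327.5, 319.7]
eef_rot: [-3.141, -0.002, -2.697]
wrist_force: [1.0, 0.6, -1.2]
finger_gap: 13.7
finger_force: 30.0
```

Run:
```python
from h import *
s=manip.read_state(); print(s['clock'],s['eef_pos'],s['eef_rot'])
shoot('wrist','w5'); W=np.load('w5.npz')['W'];p=np.load('w5.npz')['p']
e=s['eef_pos']
d=W-e; m=(np.hypot(d[...,0],d[...,1])<40)
for lo,hi in((25,36),(-22,-10),(-160,-115),(-150,-25)):
    P=W[m&(d[...,2]>lo)&(d[...,2]<hi)]; 
    if len(P)>3:
        P=P-e; r=cv2.minAreaRect(P[:,:2].astype(np.float32)); print(lo,len(P),P.mean(0).round(1),P.min(0).round(1),P.max(0).round(1),r)
q=shoot('scene','s5')[0]
a=cv2.resize(p[60:360,130:430],None,fx=1.33,fy=1.33)
b=cv2.resize(q[150:350,150:350],(399,399),interpolation=cv2.INTER_CUBIC)
cv2.imwrite('pics/c5.png',np.hstack([a,b]))
```

```text
10.225 [370.40174675 327.49141532 319.74353356] [-3.14120697e+00 -1.89053749e-03 -2.69747270e+00]
25 912 [-3.5 -1.8 27.5] [-17.3 -21.4  25. ] [15.4 13.1 36. ] ((-4.931727409362793, 1.0928668975830078), (32.222023010253906, 33.052085876464844), 54.21552276611328)
-22 105 [-10.2  -4.7 -15.8] [-12.8 -10.5 -22. ] [ -6.2   1.8 -10.1] ((-9.89560604095459, -4.734776973724365), (1.8784029483795166, 13.49915885925293), 24.979286193847656)
-160 48 [  -1.8   -0.9 -132. ] [  -2.9   -3.  -154.3] [   0.5    2.  -115. ] ((-1.669513463973999, -0.8611865043640137), (1.9628698825836182, 5.473307132720947), 29.218671798706055)
-150 846 [ -4.9  -2.4 -36. ] [ -17.4  -17.5 -149. ] [ 13.2  18.  -25. ] ((-4.437954425811768, -2.131032943725586), (24.41494369506836, 34.84284591674805), 25.33757781982422)
```

View pics/c5.png

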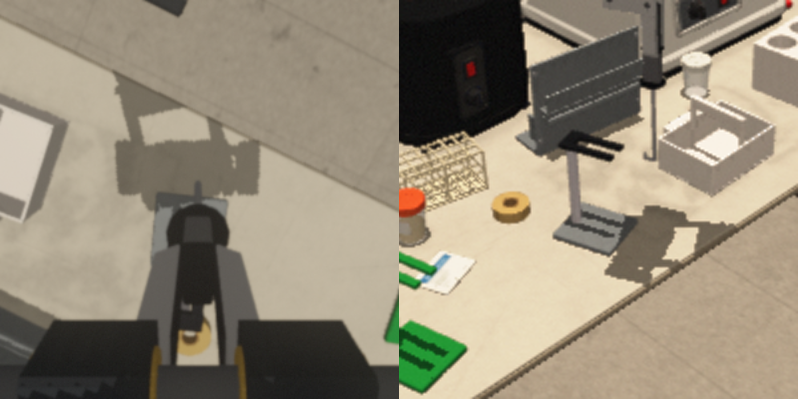

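>>> step_arm(series=[5,-30,0,-0.1,1,10,-50,0,-0.15,1,10,-50,0,-0.15,1,10,-50,0,-0.15,1,10,-50,0,-0.15,1,10,-50,0,-0.15,1,10,-50,0,-0.15,1,10,-50,0,-0.15,1,10,-50,0,-0.15,1,8,-50,0,-0.051,1,0,0,0,0,1,0,0,0,0,1,0,0,-30,0,1,0,0,-30,0,1,0,0,-5,0,1,0,0,0,0,1])

```text
clock: 12.32
eef_pos: [463.7, -151.8, 257.1]
eef_rot: [3.141, 0.001, 2.236]
wrist_force: [-0.2, 0.7, -1.2]
finger_gap: 13.5
finger_force: 30.0
```

```bash
cat >> h.py <<'E'
def near(W,c,r,lo,hi,nm=''):
    m=(np.hypot(W[...,0]-c[0],W[...,1]-c[1])<r)&(W[...,2]>lo)&(W[...,2]<hi); P=W[m]
    if len(P)<4: print(nm,len(P)); return P,None
    q=cv2.minAreaRect(P[:,:2].astype(np.float32)); print(nm,len(P),P.mean(0).round(1),'ctr',np.round(q[0],1),'sz',np.round(q[1],1),'ang',round(q[2],1)); return P,q
E
python3 - <<'E'
from h import *
p,d,W=shoot('wrist','w6')
near(W,(463.7,-151.8),12,110,200,'shaft')
near(W,(463.7,-151.8),25,90,107,'foot+')
near(W,(476.3,-169.8),16,56,66,'loopD')
near(W,(514.6,-201),120,92,101,'block')
E
```

```text
shaft 95 [ 462.7 -151.2  144.9] ctr [ 462.8 -151.4] sz [5.5 2.2] ang 40.8
foot+ 598 [ 456.5 -144.2   97.2] ctr [ 458.7 -144.8] sz [49.4 30.4] ang 33.6
loopD 38 [ 475.8 -169.5   60.7] ctr [ 476.1 -169.2] sz [23.   2.9] ang 38.3
block 5116 [ 505.3 -183.8   97.1] ctr [ 515.  -200.9] sz [146.7 146.8] ang 5.7
```

>>> step_arm(series=[-0.5,-1,0,0,1,0,0,-15,0,1,0,0,-15,0,1,0,0,-15,0,1,0,0,-15,0,1,0,0,-4,0,1,0,0,0,0,1,0,0,0,0,1])

```text
clock: 13.38
eef_pos: [463.2, -153.4, 192.7]
eef_rot: [3.141, 0.001, 2.235]
wrist_force: [0.3, 0.1, -0.8]
finger_gap: 13.5
finger_force: 30.0
```

>>> step_arm(series=[4,-5,0,0,1,4.5,-5.3,0,0,1,0,0,0,0,1,0,0,8,0,1,0,0,10,0,1,0,0,15,0,1,0,0,20,0,1,0,0,20,0,1,0,0,20,0,1,0,0,20,0,1,0,0,10,0,1,0,0,0,0,1,0,0,0,0,1])

```text
clock: 15.0
eef_pos: [471.3, -163.6, 314.6]
eef_rot: [-3.141, -0.001, 2.235]
wrist_force: [0.4, -0.1, -0.9]
finger_gap: 13.9
finger_force: 30.0
```

Run:
```python
from h import *
s=manip.read_state(); print(s['eef_pos'],s['wrist_force'])
p,d,W=shoot('wrist','w7'); e=s['eef_pos']
near(W,e,35,e[2]-210,e[2]-180,'cushion'); near(W,(475,-168),20,20,66,'wellD')
p,d,W=shoot('top','t7')
near(W,(465,97),140,52,68,'rim');near(W,(465,97),70,95,115,'bar')
cv2.imwrite('pics/c7.png',cv2.resize(cv2.imread('pics/w7.png')[100:340,160:400],None,fx=2,fy=2,interpolation=cv2.INTER_CUBIC))
```

```text
[ 471.28345707 -163.55772291  314.5701335 ] [ 0.35177647 -0.06342073 -0.91236555]
cushion 493 [ 473.9 -166.4  132.9] ctr [ 475.6 -169.1] sz [39.1 38.7] ang 38.7
wellD 0
rim 259 [498.2  99.7  59.9] ctr [477.3  97.9] sz [134.2 160.3] ang 3.0
bar 87 [470.1  97.7 106.6] ctr [469.6  97.7] sz [108.9  10.1] ang 2.9
```

View pics/c7.png

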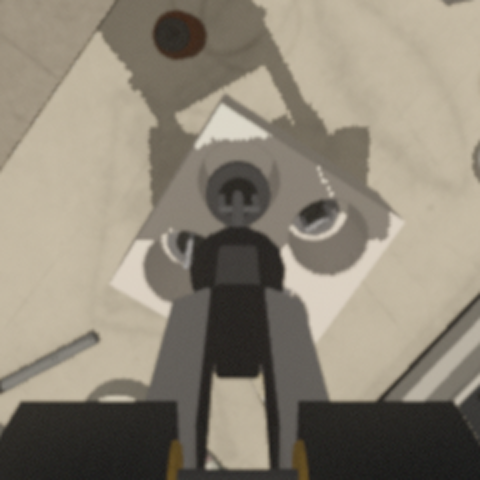

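>>> step_arm(series=[0,5,10,0,1,2,20,0,0,1,2,35,0,0,1,2,40,0,0,1,2,40,0,0,1,2,40,0,0,1,2,40,0,0,1,2,35,0,0,1,1.3,28,0,0,1,0,17,0,0,1,0,8.1,0,0,1,0,0,0,0,1,0,0,0,0,1,0,0,0,0,1,0,0,0,0,1,0,0,-20,0,1,0,0,-30,0,1,0,0,-30,0,1,0,0,-20,0,1,0,0,0,0,1])

```text
clock: 17.6
eef_pos: [486.3, 144.2, 224.3]
eef_rot: [-3.139, -0.001, 2.235]
wrist_force: [0.2, 0.8, -0.7]
finger_gap: 14.0
finger_force: 30.0
```

>>> step_arm(series=[0,0,-10,0,1,0,0,-10,0,1,0,0,-10,0,1,0,0,-7,0,1,0,0,0,0,1,0,0,0,0,1])

```text
clock: 18.35
eef_pos: [486.9, 144.5, 188.5]
eef_rot: [3.141, 0.0, 2.235]
wrist_force: [-0.2, 0.1, -1.2]
finger_gap: 13.8
finger_force: 30.0
```

>>> step_arm(series=[-3,4,0,0,1,-3,4,0,0,1,-3.2,3.8,0,0,1,0,0,0,0,1,0,0,30,0,1,0,0,40,0,1,0,0,40,0,1,0,0,20,0,1,0,0,0,0,1])

```text
clock: 19.48
eef_pos: [477.9, 156.3, 319.2]
eef_rot: [3.139, 0.001, 2.235]
wrist_force: [0.3, 0.1, -1.7]
finger_gap: 13.7
finger_force: 30.0
```

Run:
```python
from h import *
s=manip.read_state(); print(s['eef_pos'],s['wrist_force'])
p,d,W=shoot('wrist','w8'); e=s['eef_pos']
near(W,(491,139),30,44,56,'loopD in bin'); near(W,(491,139),35,12,26,'cushD in bin'); near(W,e,35,e[2]-220,e[2]-180,'?')
near(W,(465,97),70,95,115,'bar')
```

```text
[477.92614562 156.29793057 319.22942702] [ 0.34588586  0.09917084 -1.66372342]
loopD in bin 71 [500.5 139.   51.1] ctr [501.5 140.8] sz [21.1 37. ] ang 87.4
cushD in bin 441 [492.9 140.9  20.5] ctr [495.9 139.2] sz [46.4 41.1] ang 3.1
? 0
bar 569 [448.9  97.3 106.2] ctr [449.3  95.8] sz [78.5 11.1] ang 2.9
```

>>> step_arm(series=[2,-30,0,0.08,1,7,-50,0,0.1,1,8,-55,0,0.1,1,8,-55,0,0.1,1,8,-55,0,0.1,1,8,-45,0,0.081,1,6,-22,0,0,1,0,0,-20,0,1,0,0,-34,0,1,0,0,0,0,1,0,0,0,0,1])

```text
clock: 20.9
eef_pos: [524.9, -155.4, 265.3]
eef_rot: [3.142, 0.001, 2.796]
wrist_force: [-0.3, 0.0, -0.6]
finger_gap: 13.8
finger_force: 30.0
```

```bash
cat > m.py <<'E'
import sys
from h import *
x,y,hy=map(float,sys.argv[1:4]) # loop guess, hook yaw deg
s=manip.read_state(); print(s['eef_pos'],s['eef_rot'],s['wrist_force'])
p,d,W=shoot('wrist','wm'); e=s['eef_pos']
near(W,e,12,e[2]-150,e[2]-60,'shaft'); near(W,(x,y),15,56.5,66,'loop'); _,q=near(W,(514.6,-201),120,92,101,'block')
E
python3 m.py 544.7 -162.5 -19.8
```

```text
[ 524.91935643 -155.43970879  265.32078253] [3.14155365e+00 9.30084733e-04 2.79561558e+00] [-0.29708089  0.01508923 -0.58392264]
shaft 98 [ 523.5 -155.3  152. ] ctr [ 523.7 -155.5] sz [5.5 2.2] ang 76.2
loop 36 [ 544.5 -162.1   60.7] ctr [ 544.5 -162.1] sz [23.4  2.5] ang 70.0
block 8103 [ 504.  -201.6   97.2] ctr [ 515. -201.] sz [146.3 146.4] ang 5.6
```

>>> step_arm(series=[0,-2,0,0.175,1,0,-1.8,0,0.175,1,0,0,0,0.174,1,0,0,0,0,1,0,0,-16,0,1,0,0,-16,0,1,0,0,-16,0,1,0,0,-16,0,1,0,0,-8,0,1,0,0,0,0,1,0,0,0,0,1])

```text
clock: 22.32
eef_pos: [524.8, -159.7, 192.8]
eef_rot: [-3.141, 0.001, -2.963]
wrist_force: [0.8, -0.3, -1.3]
finger_gap: 13.5
finger_force: 30.0
```

>>> step_arm(series=[4,-1,0,0,1,4,-1.4,0,0,1,4,-1.4,0,0,1,0,0,0,0,1,0,0,8,0,1,0,0,10,0,1,0,0,15,0,1,0,0,20,0,1,0,0,20,0,1,0,0,20,0,1,0,0,20,0,1,0,0,19,0,1,0,0,0,0,1,0,0,0,0,1])

```text
clock: 24.08
eef_pos: [536.4, -163.3, 323.8]
eef_rot: [3.141, -0.001, -2.963]
wrist_force: [-1.3, 0.0, -1.6]
finger_gap: 13.6
finger_force: 30.0
```

```bash
cat > c.py <<'E'
from h import *
s=manip.read_state(); print(s['clock'],s['eef_pos'],s['eef_rot'],s['wrist_force'])
p,d,W=shoot('wrist','wc'); e=s['eef_pos']
near(W,e,35,e[2]-200,e[2]-175,'cushion')
p,d,W=shoot('top','tc')
near(W,(469,97),140,52,68,'rim(top bias +4,+1)');near(W,(469,97),80,95,115,'bar(top)')
E
python3 c.py
```

```text
24.075 [ 536.38085203 -163.28471485  323.7503435 ] [ 3.14126113e+00 -5.43056238e-04 -2.96338126e+00] [-1.31598539  0.02960414 -1.62764163]
cushion 653 [ 541.7 -162.6  142.7] ctr [ 544.1 -162.4] sz [36.5 39.1] ang 15.6
rim(top bias +4,+1) 261 [498.5  99.   60. ] ctr [477.3  98.2] sz [134.2 159.5] ang 3.0
bar(top) 86 [469.5  97.6 106.3] ctr [469.8  97.7] sz [109.2  10.1] ang 3.0
```

>>> step_arm(series=[-4,12,0,0,1,-8,25,0,0,1,-13,36,0,0,1,-14,40,0,0,1,-14,40,0,0,1,-14,40,0,0,1,-13,38,0,0,1,-11.6,33,0,0,1,-8,22,0,0,1,-5,12.1,0,0,1,0,0,0,0,1,0,0,0,0,1,0,0,0,0,1,0,0,0,0,1,0,0,-20,0,1,0,0,-30,0,1,0,0,-30,0,1,0,0,-20,0,1,0,0,0,0,1])

```text
clock: 26.55
eef_pos: [431.5, 134.4, 223.3]
eef_rot: [-3.141, -0.002, -2.964]
wrist_force: [-0.6, 0.7, -1.4]
finger_gap: 13.7
finger_force: 30.0
```

>>> step_arm(series=[0,0,-10,0,1,0,0,-10,0,1,0,0,-10,0,1,0,0,-6,0,1,0,0,0,0,1,0,0,0,0,1])

```text
clock: 27.3
eef_pos: [432.1, 134.8, 188.5]
eef_rot: [3.142, 0.0, -2.963]
wrist_force: [-0.2, -0.3, -1.3]
finger_gap: 13.4
finger_force: 30.0
```

>>> step_arm(series=[-5,-1,0,0,1,-5,-1,0,0,1,-4.3,-0.6,0,0,1,0,0,0,0,1,0,0,30,0,1,0,0,40,0,1,0,0,40,0,1,0,0,20,0,1,5,-15,0,0,1,15,-40,0,-0.18,1,20,-50,0,-0.18,1,20,-50,0,-0.18,1,20,-50,0,-0.18,1,20,-50,0,-0.18,1,20,-50,0,-0.18,1,13,-30,0,-0.18,1,5,-9,0,-0.18,1,0,0,-25,-0.017,1,0,0,-28,0,1,0,0,0,0,1])

```text
clock: 29.8
eef_pos: [554.4, -212.4, 262.1]
eef_rot: [-3.137, -0.003, 1.862]
wrist_force: [0.4, -0.6, -0.2]
finger_gap: 13.5
finger_force: 30.0
```

```bash
python3 m.py 554.5 -231.8 -73
python3 - <<'E'
from h import *
p,d,W=shoot('top','t9'); near(W,(440,137),30,12,30,'cushB');near(W,(495,140),30,12,30,'cushD');near(W,(440,137),30,44,56,'loopB')
E
```

```text
[ 554.42101602 -212.42822719  262.14679587] [-3.1374214  -0.00348737  1.86227397] [ 0.38065158 -0.58631644 -0.18027554]
shaft 98 [ 553.2 -211.4  148.8] ctr [ 553.  -211.6] sz [5.5 2.1] ang 20.2
loop 35 [ 554.6 -231.9   60.4] ctr [ 556.5 -232.5] sz [ 3.5 23.6] ang 73.5
block 9057 [ 509.3 -192.9   97.3] ctr [ 514.9 -201.2] sz [146.2 146.5] ang 5.6
cushB 77 [446.4 138.8  20. ] ctr [444.9 133.8] sz [48.  37.6] ang 70.5
cushD 79 [497.1 139.8  19.8] ctr [499.8 140.2] sz [47.9 41.1] ang 31.8
loopB 6 [446.1 139.2  51.4] ctr [446.2 138.7] sz [20.2  2.9] ang 69.4
```

>>> step_arm(series=[2.5,0.6,0,0,1,0,0,0,0,1,0,0,-16,0,1,0,0,-16,0,1,0,0,-16,0,1,0,0,-16,0,1,0,0,-7,0,1,0,0,0,0,1,0,0,0,0,1])

```text
clock: 31.02
eef_pos: [558.4, -211.4, 194.9]
eef_rot: [3.141, 0.001, 1.863]
wrist_force: [0.2, -0.2, -1.5]
finger_gap: 14.2
finger_force: 30.0
```

>>> step_arm(series=[-1,0,-2,0,1,-1.2,-4,0,0,1,-1.2,-4.5,0,0,1,-1.2,-4.5,0,0,1,0,0,0,0,1,0,0,8,0,1,0,0,10,0,1,0,0,15,0,1,0,0,20,0,1,0,0,20,0,1,0,0,20,0,1,0,0,20,0,1,0,0,19,0,1,0,0,0,0,1,0,0,0,0,1])

```text
clock: 32.9
eef_pos: [553.4, -224.2, 323.7]
eef_rot: [-3.141, -0.0, 1.863]
wrist_force: [0.4, 0.0, -1.3]
finger_gap: 13.4
finger_force: 30.0
```

```bash
python3 c.py
```

```text
32.9 [ 553.41403021 -224.15656748  323.70853825] [-3.14105855e+00 -4.68327118e-04  1.86285838e+00] [ 0.44616471  0.04570681 -1.32106815]
cushion 673 [ 555.  -229.1  142.5] ctr [ 555.7 -231.6] sz [39.  37.3] ang 17.8
rim(top bias +4,+1) 254 [497.5 100.6  59.9] ctr [477.5  98.3] sz [134.5 159.5] ang 3.0
bar(top) 88 [469.7  97.7 106. ] ctr [469.6  97.6] sz [108.9  10.3] ang 3.0
```

>>> step_arm(series=[-2,12,0,0,1,-5,25,0,0,1,-8,36,0,0,1,-8,38,0,0,1,-8,38,0,0,1,-8,38,0,0,1,-8,38,0,0,1,-6.1,31,0,0,1,-5,20,0,0,1,-2,12,0,0,1,0,0,0,0,1,0,0,0,0,1,0,0,0,0,1,0,0,0,0,1,0,0,-20,0,1,0,0,-30,0,1,0,0,-30,0,1,0,0,-20,0,1,0,0,0,0,1])

```text
clock: 35.38
eef_pos: [493.0, 63.5, 223.2]
eef_rot: [-3.139, -0.001, 1.862]
wrist_force: [0.4, 0.0, -0.6]
finger_gap: 13.7
finger_force: 30.0
```

>>> step_arm(series=[0,0,-10,0,1,0,0,-10,0,1,0,0,-10,0,1,0,0,-6,0,1,0,0,0,0,1,0,0,0,0,1])

```text
clock: 36.12
eef_pos: [493.6, 63.8, 188.6]
eef_rot: [3.141, 0.0, 1.863]
wrist_force: [0.8, -0.6, -1.0]
finger_gap: 13.6
finger_force: 30.0
```

>>> step_arm(series=[-1.2,4,0,0,1,-1.5,5,0,0,1,-1.5,4.9,0,0,1,0,0,0,0,1,0,0,30,0,1,0,0,40,0,1,0,0,40,0,1,0,0,20,0,1,0,-15,0,0.05,1,-3,-40,0,0.18,1,-3,-50,0,0.18,1,-4,-50,0,0.18,1,-4,-50,0,0.18,1,-4,-50,0,0.18,1,-4,-42,0,0.18,1,-3,-20,0,0.104,1,0,-7,0,0,1,0,0,-25,0,1,0,0,-28,0,1,0,0,0,0,1])

```text
clock: 38.62
eef_pos: [464.4, -241.0, 263.9]
eef_rot: [3.14, -0.003, 3.079]
wrist_force: [0.7, 0.5, -0.6]
finger_gap: 13.9
finger_force: 30.0
```

```bash
python3 m.py 484 -240.8 0
python3 - <<'E'
from h import *
p,d,W=shoot('top','t9'); near(W,(499,58),30,12,30,'cushA');near(W,(499,58),30,44,56,'loopA');near(W,(469,97),140,52,68,'rim(top bias +4,+1)')
E
```

```text
[ 464.44597071 -241.00556077  263.92011849] [ 3.14003844e+00 -2.76981829e-03  3.07934628e+00] [ 0.65283602  0.46849161 -0.55405703]
shaft 98 [ 462.5 -241.   150.6] ctr [ 462.6 -241. ] sz [2.1 5.5] ang 0.7
loop 35 [ 483.3 -240.    60.7] ctr [ 484.  -240.9] sz [ 3.7 23. ] ang 27.0
block 6358 [ 500.  -187.2   97.2] ctr [ 514.4 -200.9] sz [146.7 146.2] ang 5.6
cushA 84 [501.7  57.4  19.9] ctr [503.9  58.1] sz [44.8 39.6] ang 13.7
loopA 6 [505.   56.7  51.9] ctr [509.7  56. ] sz [ 3.6 37.9] ang 84.1
rim(top bias +4,+1) 260 [498.2 100.4  59.6] ctr [477.1  98.1] sz [133.8 159.8] ang 3.0
```

>>> step_arm(series=[0,0,0,0,1,0,0,0,0,1])

```text
clock: 38.98
eef_pos: [465.0, -242.0, 266.0]
eef_rot: [-3.141, 0.001, 3.081]
wrist_force: [-0.5, 0.4, -1.4]
finger_gap: 13.7
finger_force: 30.0
```

>>> step_arm(series=[-0.5,-4.7,0,0,1,0,0,0,0,1,0,0,-16,0,1,0,0,-16,0,1,0,0,-16,0,1,0,0,-16,0,1,0,0,-9,0,1,0,0,0,0,1,0,0,0,0,1])

```text
clock: 40.1
eef_pos: [464.5, -246.8, 192.8]
eef_rot: [-3.141, 0.001, 3.081]
wrist_force: [-1.0, -0.8, -0.7]
finger_gap: 13.5
finger_force: 30.0
```

Slide 13.2 mm along u = (11.7, 6.1), then lift.

>>> step_arm(series=[3.7,2.1,0,0,1,4,2,0,0,1,4,2,0,0,1,0,0,0,0,1,0,0,8,0,1,0,0,10,0,1,0,0,15,0,1,0,0,20,0,1,0,0,20,0,1,0,0,20,0,1,0,0,20,0,1,0,0,19,0,1,0,0,0,0,1,0,0,0,0,1])

```text
clock: 41.85
eef_pos: [475.8, -240.5, 323.8]
eef_rot: [3.141, -0.001, 3.081]
wrist_force: [0.3, -0.3, -1.6]
finger_gap: 13.8
finger_force: 30.0
```

```bash
python3 c.py
```

```text
41.85 [ 475.8071284  -240.48057956  323.76010025] [ 3.14134803e+00 -6.01289867e-04  3.08079644e+00] [ 0.26265615 -0.31039672 -1.60492424]
cushion 665 [ 480.6 -241.1  142.6] ctr [ 483.2 -241.1] sz [38.1 36.9] ang 84.9
rim(top bias +4,+1) 265 [497.8  99.7  60. ] ctr [477.2  98.2] sz [134.1 159.8] ang 3.0
bar(top) 87 [470.1  97.7 106.5] ctr [469.9  97.7] sz [109.5  10.2] ang 2.8
```

>>> step_arm(series=[-1,12,0,0,1,-3,25,0,0,1,-5,36,0,0,1,-5,39,0,0,1,-6,39,0,0,1,-6,39,0,0,1,-5,39,0,0,1,-4.7,33.2,0,0,1,-3,21,0,0,1,-1,12,0,0,1,0,0,0,0,1,0,0,0,0,1,0,0,0,0,1,0,0,0,0,1,0,0,-20,0,1,0,0,-30,0,1,0,0,-30,0,1,0,0,-20,0,1,0,0,0,0,1])

```text
clock: 44.32
eef_pos: [435.8, 54.5, 223.4]
eef_rot: [-3.141, -0.002, 3.081]
wrist_force: [0.5, 0.8, -0.1]
finger_gap: 13.8
finger_force: 30.0
```

>>> step_arm(series=[0,0,-10,0,1,0,0,-10,0,1,0,0,-10,0,1,0,0,-6,0,1,0,0,0,0,1,0,0,0,0,1])

```text
clock: 45.08
eef_pos: [436.5, 54.7, 188.5]
eef_rot: [3.142, 0.0, 3.081]
wrist_force: [-0.1, -0.6, -0.1]
finger_gap: 13.5
finger_force: 30.0
```

>>> step_arm(series=[-5,0.3,0,0,1,-5,0.3,0,0,1,-4.5,0.3,0,0,1,0,0,0,0,1,0,0,30,0,1,0,0,40,0,1,0,0,40,0,1,0,0,20,0,1,-4,20,0,0.05,1,-8,45,0,0.1,1,-9,50,0,0.1,1,-9,50,0,0.1,1,-8,50,0,0.044,1,-8,40,0,0,1,-4.6,16,0,0,1,0,0,0,0,1,0,0,0,0,1])

```text
clock: 47.2
eef_pos: [371.6, 325.6, 318.4]
eef_rot: [-3.141, 0.0, -2.809]
wrist_force: [0.5, 0.2, -0.1]
finger_gap: 13.8
finger_force: 30.0
```

Run:
```python
from h import *
s=manip.read_state(); print(s['clock'],s['eef_pos'],s['eef_rot'],s['joints'].round(2))
p,d,W=shoot('wrist','w10'); e=s['eef_pos']
near(W,e,12,e[2]-150,e[2]-60,'shaft');near(W,e,40,e[2]-210,e[2]-160,'adapter?')
near(W,(468,360),70,157,164.5,'stand')
p,d,W=shoot('top','t10'); near(W,(447,55),30,12,30,'cushC');near(W,(469,97),140,52,68,'rim(top)')
q=p[195:250,250:320]; cv2.imwrite('pics/c10.png',cv2.resize(q,None,fx=8,fy=8,interpolation=cv2.INTER_CUBIC))
```

```text
47.2 [371.597583   325.57136669 318.38576791] [-3.14145097e+00  2.24283383e-04 -2.80929610e+00] [ 0.65  0.11  1.46 -0.    1.57 -1.26]
shaft 98 [369.9 324.9 205.2] ctr [370.1 324.9] sz [2.2 5.5] ang 22.4
adapter? 0
stand 470 [496.8 368.7 161.2] ctr [493.7 367.8] sz [31.5 34. ] ang 19.3
cushC 80 [449.3  55.1  20.4] ctr [448.8  54.6] sz [39.4 39.3] ang 34.4
rim(top) 264 [497.3  98.9  60. ] ctr [477.1  98. ] sz [133.8 159.8] ang 3.0
```

View pics/c10.png

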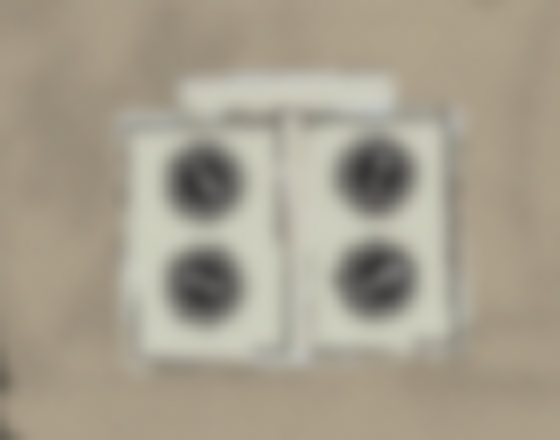

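>>> step_arm(series=[0,1.3,-30,0,1,0,0,-40,0,1,0,0,-35,0,1,0,0,-12,0,1,0,0,0,0,1,0,0,0,0,1,10,3.4,0,0,1,15,5.2,0,0,1,15,5.2,0,0,1,0,0,0,0,1])

```text
clock: 48.55
eef_pos: [412.1, 341.9, 201.3]
eef_rot: [3.142, 0.0, -2.809]
wrist_force: [-0.3, -0.6, -1.1]
finger_gap: 13.5
finger_force: 30.0
```

>>> step_arm(series=[14,4.5,0,0,1,15,5,0,0,1,15.4,4.9,0,0,1,0,0,0,0,1,0,0,0,0,1,0,0,-5,0,1,0,0,-4,0,1,0,0,0,0,1,0,0,0,0,1])

```text
clock: 49.68
eef_pos: [455.6, 356.1, 192.3]
eef_rot: [3.142, 0.0, -2.808]
wrist_force: [1.0, -0.7, -1.2]
finger_gap: 13.6
finger_force: 30.0
```

>>> step_arm(series=[0,0,-1,0,1,0,0,0,0,1,0,0,0,0,1,0,0,0,0,0.8,0,0,0,0,0.7,0,0,0,0,0.6,0,0,0,0,0.5,0,0,0,0,0.5,0,0,0,0,0.5,0,0,0,0,0.5,0,0,0,0,0.5])

```text
clock: 51.05
eef_pos: [455.6, 356.0, 191.2]
eef_rot: [-3.142, -0.0, -2.808]
wrist_force: [0.2, 0.6, 1.0]
finger_gap: 46.9
finger_force: 0.0
```

>>> step_arm(series=[0,0,20,0,0.5,0,0,40,0,0.5,0,0,50,0,0.3,0,0,40,0,0.2,20,-20,0,-0.08,0.2,30,-35,0,-0.1,0.2,35,-40,0,-0.1,0.2,35,-40,0,0,0.2,20,-31,0,0,0.2,0,0,0,0,0.2,0,0,0,0,0.2,0,0,0,0,0.2])

```text
clock: 52.55
eef_pos: [595.1, 191.1, 341.5]
eef_rot: [3.141, 0.0, -3.087]
wrist_force: [0.0, -0.1, -0.1]
finger_gap: 75.2
finger_force: 0.0
```

Run:
```python
from h import *
s=manip.read_state(); print(s['clock'],s['eef_pos'],s['eef_rot'],s['joints'].round(2))
p,d,W=shoot('wrist','w11')
near(W,(456,357),25,212,222,'cap');near(W,(465,97),140,52,66,'rim');near(W,(465,97),80,98,115,'bar')
M=(np.abs(W[...,0]-670)<70)&(np.abs(W[...,1]-190)<140)
for lo in range(60,190,5):
    P=W[M&(W[...,2]>lo)&(W[...,2]<lo+5)]
    if len(P)>10:
        c=np.polyfit(P[:,1]-190,P[:,0],1); r=P[:,0]-np.polyval(c,P[:,1]-190)
        print(lo,len(P),'x@y190 %.1f slope %.3f'%(c[1],c[0]),'res',np.percentile(r,[2,50,98]).round(1),'y',P[:,1].min().round(),P[:,1].max().round())
```

```text
52.55 [595.06740619 191.11550188 341.51446671] [ 3.14144201e+00  3.56651170e-04 -3.08694870e+00] [ 0.25  0.42  1.01  0.    1.7  -1.37]
cap 552 [456.3 355.1 216.1] ctr [456.3 355.8] sz [29.8 14.9] ang 20.7
rim 2335 [485.4  81.4  59.8] ctr [476.1  85.2] sz [134.1 160.4] ang 2.7
bar 893 [466.9  85.9 107.2] ctr [468.8  85.1] sz [110.5  10.7] ang 2.7
70 47 x@y190 650.7 slope 0.038 res [-6.7 -1.9 20.5] y 81.0 297.0
75 130 x@y190 649.6 slope 0.084 res [-2.3 -1.7 25.4] y 83.0 298.0
80 512 x@y190 650.4 slope 0.085 res [-2.9 -0.6  3.1] y 82.0 297.0
85 67 x@y190 655.5 slope 0.085 res [-6.2 -3.8 19.8] y 82.0 298.0
90 794 x@y190 667.9 slope 0.079 res [-17.3   1.7   7.3] y 81.0 293.0
95 463 x@y190 666.7 slope 0.083 res [-16.2   4.5   8.7] y 82.0 291.0
100 318 x@y190 663.8 slope 0.074 res [-14.   10.1  12.1] y 82.0 290.0
105 325 x@y190 663.5 slope 0.069 res [-14.1   9.7  12.9] y 81.0 291.0
110 338 x@y190 663.9 slope 0.076 res [-14.   10.1  12. ] y 83.0 290.0
115 339 x@y190 663.8 slope 0.067 res [-14.6   9.4  12.8] y 82.0 291.0
120 385 x@y190 662.8 slope 0.074 res [-13.1  -8.7  13.3] y 81.0 289.0
125 568 x@y190 660.1 slope 0.065 res [-10.5  -6.4  16.5] y 81.0 291.0
130 190 x@y190 674.9 slope 0.085 res [-0.7  0.   0.6] y 82.0 280.0
135 214 x@y190 675.0 slope 0.085 res [-0.6  0.   0.7] y 82.0 280.0
140 218 x@y190 674.9 slope 0.084 res [-0.6 -0.   0.7] y 81.0 278.0
145 215 x@y190 675.0 slope 0.085 res [-0.7 -0.   0.6] y 82.0 278.0
150 224 x@y190 674.9 slope 0.085 res [-0.6  0.   0.6] y 81.0 276.0
155 219 x@y190 675.0 slope 0.086 res [-0.7  0.   0.7] y 81.0 274.0
160 231 x@y190 674.9 slope 0.089 res [-1.6  0.1  0.8] y 82.0 273.0
165 231 x@y190 675.0 slope 0.086 res [-0.7  0.   0.8] y 81.0 272.0
170 283 x@y190 675.4 slope 0.084 res [-1.  -0.3  4.8] y 81.0 272.0
175 509 x@y190 677.4 slope 0.086 res [-2.7 -0.   2.9] y 81.0 271.0
```

View pics/w11.png

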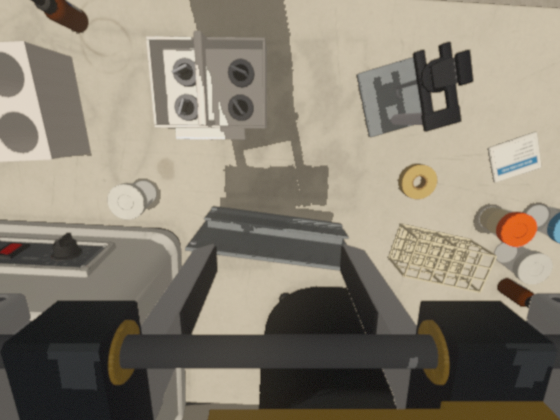

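>>> step_arm(series=[-20,-15,0,0,0.1,-40,-35,-20,0,0.1,-40,-35,-40,0,0.1,-26.7,-21,-40,0,0.1,0,0,-30,0,0.1,0,0,-10,0,0.1,0,0,0,0,0.1,0,0,0,0,0.1])

```text
clock: 53.6
eef_pos: [471.9, 86.5, 204.7]
eef_rot: [3.142, 0.002, -3.088]
wrist_force: [0.5, 0.8, -0.3]
finger_gap: 84.9
finger_force: 0.0
```

Run:
```python
from h import *
s=manip.read_state(); print(s['clock'],s['eef_pos'],s['eef_rot'],s['finger_gap'])
p,d,W=shoot('wrist','w12')
near(W,(468,85),140,55,66,'rim');near(W,(468,85),80,98,115,'bar')
```

```text
53.6 [471.93348417  86.53091195 204.73010857] [ 3.14151824e+00  1.54855090e-03 -3.08779820e+00] 84.93910522304192
rim 3010 [489.7  86.1  60.7] ctr [476.5  85.4] sz [134.  160.2] ang 2.6
bar 1188 [466.1  84.8 108.1] ctr [468.2  84.9] sz [110.2  10. ] ang 2.6
```

>>> step_arm(series=[-3.6,-1.5,-20,0,0.1,0,0,-35,0,0.1,0,0,-30,0,0.1,0,0,-14,0,0.3,0,0,-3,0,0.5,0,0,0,0,0.7,0,0,0,0,0.8,0,0,0,0,1,0,0,0,0,1,0,0,0,0,1,0,0,0,0,1,0,0,0,0,1,0,0,0,0,1,0,0,0,0,1,0,0,0,0,1,0,0,0,0,1,0,0,0,0,1], squeeze=50)

```text
clock: 55.78
eef_pos: [467.7, 84.7, 101.7]
eef_rot: [-3.142, -0.0, -3.088]
wrist_force: [-0.3, 0.2, -1.4]
finger_gap: 0.6
finger_force: 0.0
```

Run:
```python
from h import *
s=manip.read_state(); print(s['finger_gap'],s['finger_force'],s['eef_pos'])
p,d,W=shoot('wrist','w13'); near(W,(468,85),150,55,66,'rim');near(W,(468,85),100,98,106,'bar')
p2,d,W=shoot('top','t13'); near(W,(472,86),150,52,68,'rim(top)')
q=shoot('scene','s13')[0]
cv2.imwrite('pics/c13.png',np.hstack([cv2.resize(p,(400,300)),cv2.resize(q[100:280,270:510],(400,300),interpolation=cv2.INTER_CUBIC)]))
```

```text
0.5514812894838533 0.0 [467.71370503  84.6853698  101.65378869]
rim 4090 [464.   84.4  60.2] ctr [469.6  84.8] sz [120.4 160.4] ang 2.7
bar 47 [420.1  83.3 103.5] ctr [436.8  83.5] sz [47.4  9.8] ang 2.9
rim(top) 147 [523.7 101.6  60.4] ctr [479.9 102.1] sz [133.6 128.7] ang 2.9
```

View pics/c13.png

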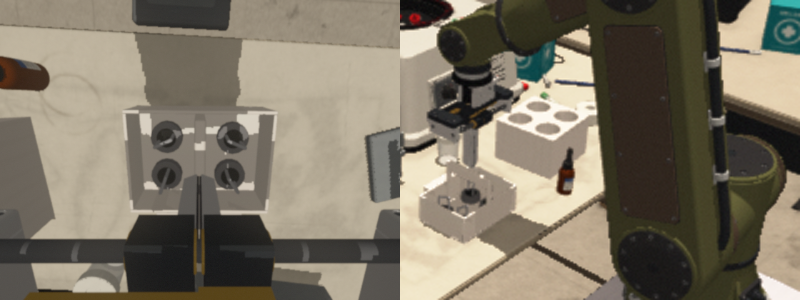

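Run:
```python
from h import *
z=np.load('w13.npz');W=z['W'];p=z['p']
m=(np.abs(W[...,1]-85)<70)&(W[...,2]>70)&(W[...,2]<240)&(np.abs(W[...,0]-465)<75)
P=W[m]
for lo in range(70,240,8):
    Q=P[(P[:,2]>=lo)&(P[:,2]<lo+8)]
    if len(Q): print(lo,len(Q),'x',Q[:,0].min().round(),Q[:,0].max().round(),'y',np.percentile(Q[:,1],[0,10,50,90,100]).round(1))
```

```text
70 16 x 413.0 415.0 y [77.7 78.3 82.1 86.  86.7]
78 26 x 413.0 415.0 y [77.8 79.1 82.4 86.1 87.3]
86 15 x 413.0 414.0 y [77.9 78.8 82.4 86.  87. ]
94 31 x 413.0 415.0 y [77.4 78.1 81.7 85.4 86.7]
102 1265 x 413.0 524.0 y [77.6 79.4 83.4 87.4 89.5]
110 10 x 429.0 459.0 y [80.1 80.5 83.7 86.  87.1]
118 143 x 457.0 460.0 y [73.7 77.  84.2 90.5 95. ]
126 233 x 456.0 459.0 y [71.7 74.1 84.2 93.6 96. ]
134 281 x 457.0 459.0 y [71.6 74.  84.1 93.6 96.2]
142 311 x 456.0 460.0 y [71.5 73.9 83.6 93.3 96. ]
150 376 x 456.0 460.0 y [71.4 73.9 83.6 93.7 96.2]
158 429 x 456.0 460.0 y [71.4 73.9 83.6 93.5 96.1]
166 568 x 456.0 475.0 y [71.2 74.  84.2 93.5 96.4]
174 465 x 456.0 460.0 y [71.3 73.8 84.5 93.8 96.4]
182 196 x 457.0 469.0 y [81.5 82.  84.4 85.5 86. ]
190 19 x 457.0 460.0 y [81.6 81.7 85.5 85.8 85.9]
214 1081 x 429.0 475.0 y [ 59.5  65.9  91.4 154.8 155. ]
222 6398 x 429.0 460.0 y [ 15.   33.6  85.1 140.8 155. ]
230 15675 x 431.0 459.0 y [ 15.1  30.4  82.9 136.1 155. ]
238 10093 x 431.0 453.0 y [ 31.3  64.1  80.9 101.4 106.2]
```

>>> step_arm(series=[0,0,0,0,1,0,0,0,0,1,0,0,0,0,1])

```text
clock: 56.3
eef_pos: [467.7, 84.7, 101.7]
eef_rot: [3.142, -0.0, -3.088]
wrist_force: [-0.5, -0.1, 0.0]
finger_gap: 0.5
finger_force: 0.0
```

Run:
```python
from h import *
for f,e in (('w1',(479.9,347.2,331.4)),('w11',(595.1,191.1,341.5)),('w12',(471.9,86.5,204.7)),('w5',(370.4,327.5,319.7)),('w13',(467.7,84.7,101.7))):
    z=np.load(f+'.npz');W=z['W']-np.array(e)
    m=(np.hypot(W[...,0],W[...,1])<62)&(W[...,2]>-60)&(W[...,2]<100); P=W[m]
    print(f,[(lo,int(((P[:,2]>=lo)&(P[:,2]<lo+5)).sum())) for lo in range(-45,60,5)])
```

```text
w1 [(-45, 0), (-40, 0), (-35, 0), (-30, 0), (-25, 0), (-20, 0), (-15, 0), (-10, 0), (-5, 0), (0, 0), (5, 0), (10, 3), (15, 148), (20, 240), (25, 272), (30, 305), (35, 327), (40, 370), (45, 392), (50, 427), (55, 473)]
w11 [(-45, 0), (-40, 0), (-35, 0), (-30, 0), (-25, 0), (-20, 0), (-15, 0), (-10, 0), (-5, 0), (0, 0), (5, 0), (10, 3), (15, 125), (20, 212), (25, 259), (30, 264), (35, 296), (40, 324), (45, 359), (50, 386), (55, 425)]
w12 [(-45, 0), (-40, 0), (-35, 0), (-30, 0), (-25, 0), (-20, 0), (-15, 0), (-10, 0), (-5, 0), (0, 0), (5, 0), (10, 2), (15, 139), (20, 216), (25, 271), (30, 285), (35, 303), (40, 342), (45, 373), (50, 415), (55, 451)]
w5 [(-45, 0), (-40, 0), (-35, 0), (-30, 736), (-25, 112), (-20, 46), (-15, 46), (-10, 49), (-5, 50), (0, 54), (5, 65), (10, 57), (15, 47), (20, 622), (25, 749), (30, 157), (35, 230), (40, 186), (45, 232), (50, 280), (55, 251)]
w13 [(-45, 321), (-40, 73), (-35, 13), (-30, 12), (-25, 15), (-20, 13), (-15, 15), (-10, 14), (-5, 15), (0, 77), (5, 1193), (10, 0), (15, 53), (20, 108), (25, 156), (30, 161), (35, 175), (40, 183), (45, 218), (50, 231), (55, 254)]
```

>>> step_arm(series=[0,0,0,0,0.4,0,0,0,0,0.4,0,0,0,0,0.4,0,0,0,0,0.4,0,0,0,0,0.4,0,0,0,0,0.4,0,0,0,0,0.4,0,0,0,0,0.4,0.5,0.3,-12,0,0.4,0,0,-14,0,0.4,0,0,-10,0,0.4,0,0,-2,0,0.4,0,0,0,0,0.4,0,0,0,0,0.4])

```text
clock: 58.05
eef_pos: [468.4, 85.0, 64.0]
eef_rot: [3.142, 0.001, -3.088]
wrist_force: [0.1, 0.3, 0.4]
finger_gap: 56.5
finger_force: 0.0
```

>>> step_arm(series=[0,0,0,0,0.6,0,0,0,0,0.8,0,0,0,0,1,0,0,0,0,1,0,0,0,0,1,0,0,0,0,1,0,0,0,0,1,0,0,0,0,1,0,0,0,0,1,0,0,0,0,1,0,0,0,0,1,0,0,0,0,1], squeeze=50)

```text
clock: 59.55
eef_pos: [468.2, 85.0, 63.7]
eef_rot: [3.142, -0.0, -3.088]
wrist_force: [0.0, 1.9, -0.5]
finger_gap: 10.1
finger_force: 50.0
```

>>> step_arm(series=[0,0,10,0,1,0,0,20,0,1,0,0,30,0,1,0,0,30,0,1,0,0,25,0,1,10,10,0,-0.03,1,12,20,0,-0.04,1,14,25,0,-0.04,1,14,25,0,-0.021,1,12,20,0,0,1,7,15,0,0,1,0,0,0,0,1,0,0,0,0,1,0,0,0,0,1])

```text
clock: 61.3
eef_pos: [537.1, 199.3, 178.9]
eef_rot: [-3.142, 0.0, 3.063]
wrist_force: [-0.4, -0.3, -3.4]
finger_gap: 9.7
finger_force: 50.0
```

```bash
cat > b.py <<'E'
from h import *
s=manip.read_state(); e=s['eef_pos']; print(s['clock'],e,s['eef_rot'],s['wrist_force'],s['finger_gap'],s['finger_force'])
p,d,W=shoot('wrist','wb')
h=e[2]-63.7
P,q=near(W,e,140,h+54,h+66,'rim'); near(W,e,80,h+98,h+115,'bar'); near(W,e,60,h+44,h+53,'loops'); near(W,e,60,h+12,h+24,'cush')
t=s['eef_rot'][2]+np.pi; R2=np.array([[np.cos(t),np.sin(t)],[-np.sin(t),np.cos(t)]])
B=(P[:,:2]-e[:2])@R2.T; print('rim rel TCP in bin axes x',np.percentile(B[:,0],[.3,99.7]).round(1),'y',np.percentile(B[:,1],[.3,99.7]).round(1))
F=W[(W[...,2]>h+54)&(W[...,2]<h+66)&(np.hypot(W[...,0]-e[0],W[...,1]-e[1])<140)]
D=F.copy();D[:,:2]=(F[:,:2]-e[:2])@R2.T
for a,b in((-62,-50),(50,58),(62,78)):
    k=(D[:,0]>a)&(D[:,0]<b)&(abs(D[:,1])<45); print(a,k.sum(),'z',np.median(D[k,2]) if k.any() else None)
for lo,hi in((122,128),(140,165)):
    M=(np.abs(W[...,0]-665)<30)&(np.abs(W[...,1]-190)<100)&(W[...,2]>lo)&(W[...,2]<hi); Q=W[M]
    if len(Q)>10:
        Pn=(Q[:,:2]-[652.9,190])@np.array([[.9964,.0851],[-.0851,.9964]]).T
        print(lo,len(Q),'panel x',np.percentile(Pn[:,0],[1,25,50,75,99]).round(1),'y',Pn[:,1].min().round(),Pn[:,1].max().round())
E
python3 b.py
```

```text
61.3 [537.06784923 199.34157874 178.86936099] [-3.14152276e+00  8.91875213e-05  3.06321026e+00] [-0.37918818 -0.29853567 -3.36701899] 9.741862426417036 49.994797110557556
rim 4660 [517.6 200.6 175.1] ctr [577.4 195.6] sz [160.3 198.3] ang 85.5
bar 3729 [522.9 200.1 223.2] ctr [536.7 197. ] sz [ 33.  109.3] ang 74.1
loops 694 [533.1 197.8 166.3] ctr [535.9 197.5] sz [104.4 115.1] ang 85.4
cush 5542 [533.3 200.1 135.8] ctr [530.7 199.7] sz [115.7 104.6] ang 85.1
rim rel TCP in bin axes x [-58.6 139. ] y [-80.2  79.4]
-62 1007 z 176.23451683325658
50 21 z 175.66364208242808
62 21 z 176.6440759023441
140 860 panel x [18.7 20.6 21.9 23.3 37.4] y -19.0 97.0
```

>>> step_arm(series=[10,-0.6,0,-0.007,1,14,-1,0,0,1,14,-1,0,0,1,11.1,-1,0,0,1,0,0,0,0,1,0,0,0,0,1,0,0,0,0,1])

```text
clock: 62.22
eef_pos: [586.1, 196.5, 178.8]
eef_rot: [3.142, 0.0, 3.057]
wrist_force: [0.4, -0.0, -3.6]
finger_gap: 9.3
finger_force: 50.0
```

```bash
python3 b.py
python3 - <<'E'
from h import *
p,d,W=shoot('top','t14')
# top view: lip back edge vs panel face, bias-free relative
M=(np.abs(W[...,1]-196)<45)&(W[...,2]>168)&(W[...,2]<182)&(W[...,0]>560); Q=W[M]
Pn=(Q[:,:2]-[652.9,190])@np.array([[.9964,.0851],[-.0851,.9964]]).T
print(np.histogram(Pn[:,0],bins=np.arange(-90,60,4)))
E
```

```text
62.225 [586.05889025 196.48666335 178.82440624] [3.14152539e+00 9.96887126e-05 3.05703165e+00] [ 4.25604671e-01 -8.92178022e-04 -3.62745665e+00] 9.336977607435047 49.99477922916412
rim 4521 [560.8 198.1 175.1] ctr [589.8 195.7] sz [160.2 125. ] ang 85.1
bar 3723 [571.9 197.2 223.1] ctr [585.7 194.1] sz [ 33.  109.4] ang 73.8
loops 693 [582.5 195.5 166.3] ctr [584.8 194.3] sz [104.3 115.1] ang 85.0
cush 5527 [582.3 197.3 135.7] ctr [579.6 196.8] sz [115.5 104.5] ang 84.5
rim rel TCP in bin axes x [-58.6  63.1] y [-80.2  79.4]
-62 1006 z 176.2103985597639
50 20 z 175.79190309525075
62 22 z 176.7735812513386
122 335 panel x [-23.9 -19.7  -5.6  -1.1  30.4] y -73.0 99.0
140 697 panel x [-23.7 -19.4  -7.2  -2.    1.9] y -74.0 97.0
(array([ 0,  1,  0,  0,  0,  0,  0,  0,  0,  0,  0,  0,  0,  0,  0,  0,  0,
        0,  0,  0,  0,  0,  0,  0,  0,  0,  0,  1,  0,  1, 11,  9,  0,  0,
        0,  0,  0]), array([-90, -86, -82, -78, -74, -70, -66, -62, -58, -54, -50, -46, -42,
       -38, -34, -30, -26, -22, -18, -14, -10,  -6,  -2,   2,   6,  10,
        14,  18,  22,  26,  30,  34,  38,  42,  46,  50,  54,  58]))
```

>>> step_arm(series=[0,0,-10,0,1,0,0,-10,0,1,0,0,-8,0,1,0,0,-6,0,1,0,0,0,0,1,0,0,0,0,1])

```text
clock: 63.08
eef_pos: [586.5, 196.4, 145.0]
eef_rot: [3.141, 0.0, 3.057]
wrist_force: [0.4, -0.1, -4.0]
finger_gap: 9.1
finger_force: 50.0
```

>>> step_arm(series=[0,0,-4,0,1,0,0,-4,0,1,0,0,-3,0,1,0,0,0,0,1,0,0,0,0,1])

```text
clock: 63.7
eef_pos: [586.4, 196.4, 133.8]
eef_rot: [3.142, 0.0, 3.057]
wrist_force: [-0.1, 0.4, -2.8]
finger_gap: 9.6
finger_force: 50.0
```

>>> step_arm(series=[0,0,-1,0,1,0,0,-0.7,0,1,0,0,0,0,1,0,0,0,0,1])

```text
clock: 64.2
eef_pos: [586.3, 196.4, 132.3]
eef_rot: [3.141, 0.0, 3.057]
wrist_force: [-4.1, -1.3, 2.7]
finger_gap: 9.5
finger_force: 50.0
```

>>> step_arm(series=[0,0,0,0,0.9,0,0,0,0,0.8,0,0,0,0,0.7,0,0,0,0,0.6,0,0,0,0,0.6,0,0,0,0,0.6,0,0,0,0,0.6,0,0,0,0,0.6,0,0,5,0,0.6,0,0,15,0,0.6,0,0,30,0,0.6,0,0,40,0,0.6,-20,0,50,0,0.6,-40,0,30,0,0.6,-40,0,20,0,0.6,0,0,0,0,0.6,0,0,0,0,0.6])

```text
clock: 66.32
eef_pos: [486.6, 196.3, 322.2]
eef_rot: [3.142, 0.0, 3.057]
wrist_force: [-1.0, -0.1, -0.0]
finger_gap: 37.4
finger_force: 0.0
```

Run:
```python
from h import *
s=manip.read_state(); print(s['clock'],s['eef_pos'],s['wrist_force'],s['finger_gap'])
p,d,W=shoot('wrist','w15'); c=(587,196)
P,q=near(W,c,110,118,136,'rim'); near(W,c,70,166,182,'bar'); near(W,c,60,112,122,'loops'); near(W,c,60,82,95,'cush')
near(W,(456,357),25,212,222,'cap')
Pn=(W[...,:2]-[652.9,190])@np.array([[.9964,.0851],[-.0851,.9964]]).T
for a,b in((-128,-118),(-17,-9),(4,9)):
    k=(Pn[...,0]>a)&(Pn[...,0]<b)&(abs(Pn[...,1])<60)&(W[...,2]>110)&(W[...,2]<140); print(a,k.sum(),np.percentile(W[k][:,2],[25,50,90]).round(1) if k.any() else '')
q=shoot('scene','s15')[0]
cv2.imwrite('pics/c15.png',np.hstack([cv2.resize(p,(400,300)),cv2.resize(q[120:300,180:420],(400,300),interpolation=cv2.INTER_CUBIC)]))
```

```text
66.325 [486.58210258 196.3228016  322.19959023] [-0.95476401 -0.08024268 -0.03892949] 37.40121837218509
rim 2198 [631.1 189.4 126.2] ctr [600.9 194.9] sz [160.  151.1] ang 85.2
bar 645 [581.2 196.6 170.9] ctr [579.5 196.6] sz [  8.7 109. ] ang 85.5
loops 254 [597.4 187.5 115.9] ctr [583.9 188.9] sz [100.2 118.5] ang 69.0
cush 997 [597.8 187.6  85.5] ctr [585.2 191.6] sz [109.7 119.5] ang 68.3
cap 484 [455.5 355.1 216.1] ctr [456.5 355.8] sz [30.2 14.1] ang 17.5
-128 200 [117.1 118.3 123.2]
-17 373 [120.5 128.4 130.3]
4 93 [130.1 130.6 131.5]
```

View pics/c15.png

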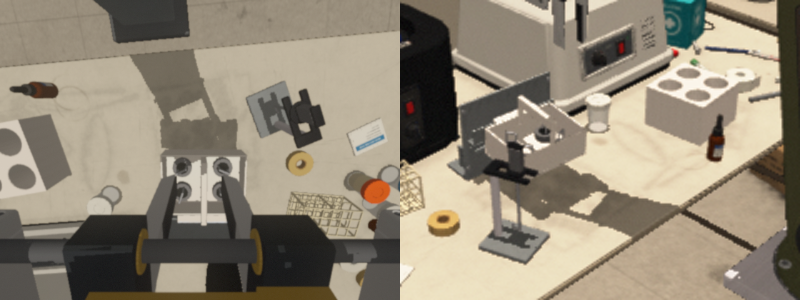

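>>> step_arm(series=[-20,0,20,0,0.3,0,0,0,0,0.3,0,0,0,0,0.3,0,0,0,0,0.3,0,0,0,0,0.3,0,0,0,0,0.3,0,0,0,0,0.3,0,0,0,0,0.3])

```text
clock: 67.42
eef_pos: [466.3, 196.4, 342.0]
eef_rot: [3.142, -0.0, 3.057]
wrist_force: [-0.7, 0.4, 0.1]
finger_gap: 66.0
finger_force: 0.0
```

Run:
```python
from h import *
p,d,W=shoot('wrist','w16'); c=(587,196)
near(W,c,110,118,136,'rim'); near(W,c,70,166,182,'bar')
near(W,(456,357),25,212,222,'cap')
Pn=(W[...,:2]-[652.9,190])@np.array([[.9964,.0851],[-.0851,.9964]]).T
k=(Pn[...,0]>-130)&(Pn[...,0]<20)&(abs(Pn[...,1])<4)&(W[...,2]>160)&(W[...,2]<185)
print('bar tilt deg',np.degrees(np.arctan(np.polyfit(Pn[k][:,0],W[k][:,2],1)[0])))
for j in(-40,40):
    k=(abs(Pn[...,1]-j)<30)&(Pn[...,0]>0)&(Pn[...,0]<16)&(W[...,2]>120)&(W[...,2]<140); print('lip x',np.percentile(Pn[k][:,0],98).round(1),'z',np.median(W[k][:,2]))
```

```text
rim 2611 [636.3 187.8 126.1] ctr [600.9 195.1] sz [177.7 151. ] ang 85.1
bar 601 [580.6 196.7 170.8] ctr [580.  196.9] sz [  9.2 108.5] ang 85.4
cap 406 [455.4 355.3 216.1] ctr [455.8 356.1] sz [30.  14.3] ang 18.8
bar tilt deg 5.30703270444699
lip x 15.8 z 130.21677720518034
lip x 12.1 z 130.06941012185322
```

```bash
python3 -c "
from cell import manip
print(manip.sign_off())"
```

```text
the job is handed in; nothing more can be done
None
```

The job is handed in at about 67 s of the 210 s allowed: all four adapters went into the bin by hook, the hook is back upright in its stand's fork, and the bin hangs on the louvre by its lip with its front about 5° low but steady when last measured.

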